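# Take the long lantern slider out of the short drawer and hold it over the light panel

### The arm

A 6-joint arm with a two-finger parallel gripper is mounted at the origin on the work surface. World frame = base frame: x ahead of the robot, y to its left, z up, the work surface at z = 0. Lengths are in mm, angles in degrees, forces in N, time in s.
With the tool pointing down it reaches from about 350 to 850 mm from the base axis. Payload 8.1 kg.
Tool frame: the origin (TCP) lies at the very end of the fingers, on their centre line; the grasp point (between the pads) lies 19 mm behind it (tcp_to_grasp is the distance from the TCP to the grasp point, in mm); z points along the fingers, x is the direction in which the jaws open and shut, and the axes are right-handed (so a half turn about z gives the same grasp; the last joint's range is limited). The gripper opens to 85 mm and grips with 20 to 120 N. Pads are 22 mm wide; open, the fingers measure 114 mm over their backs; the gripper's body (76 mm by 85 mm) begins 54 mm behind the grasp point. The pads swing forward as they close: fully open they stand 13 mm farther back than shut.
Start: joints at [-80.409, 7.471, 85.268, -0, 87.261, -4.893], TCP at [150.09, -580.929, 201.292] pointing down, gripper open.
Joint ranges: [-169.43, 169.43], [-51.17, 129.36], [1.28, 143.12], [-76.62, 256.62], [0, 156.53], [-152.29, 152.29]. Speed limits (degrees/s): [136.94, 136.94, 159.86, 180, 180, 180].

### API

Orientations are given as [roll, pitch, yaw] about the fixed x, y, z axes, in that order (R = Rz(yaw) Ry(pitch) Rx(roll)).
In Python, from bench import * gives the robot as it stands. The module is installed in compiled form; this text tells all that it offers.
- The arm moves only by the tool apply_moves, never from a script. Its argument "targets" is text: rows parted by semicolons, each of 7 numbers parted by spaces: the turn, a rotation vector about the tool's x, y, z in rad, then the shift along the tool's x, y, z in cm, then the finger opening in cm, from 0 to 8.54. A call has exactly 5 rows; each row is the pose to reach, as a shift and turn from the pose commanded when the call began, along the tool's axes at that moment; what a row does not reach only later rows make up. A row lasts 1/10 s, in which the tool goes at most 50 mm and 8.59 degrees, less where a joint would pass 70% of its speed; a pose out of reach is approached as far as the arm can. A call with a gripper value outside its range is refused whole. The fingers move at their own pace and stop on an object; "force" is the grip in N (left out, the last holds). Time passes only in rows, so rows that repeat a pose let the fingers close, or fill a call up. It gives the time, the measured TCP pose, the force and the opening at its end, in the units of the state.
- sense(): the state, without advancing time (a new reading comes with each control period).
- snapshot(name): name is "scene" or "top" or "wrist"; returns the picture (480x640x3 uint8, red, green, blue); there is no depth.
- camera_model(name): a dict with "fx", "fy", "cx", "cy" (pixels), "k1" (the pictures are not rectified: a ray, as slopes to the right and down, at radius r is drawn at 1 + k1 r^2 times it, then the intrinsics apply), "position" and "attitude" of the camera in the world; the wrist camera has in their place "T_tool_cam" (4x4, takes a point from camera to tool coordinates, whose origin is the TCP and whose axes are the tool frame's). Camera axes: x right, y up, looking along -z (the intrinsics and any distortion apply to the point x, -y, -z); pixel columns grow to the right and rows downward; lengths in mm; the calibration is good to about 2 mm. A picture is of the moment at which its call begins: read the wrist's pose just before it. camera_model takes no time and is no camera call.
- hand_in(): hands the job in, once; it reports no verdict.
Trained networks look in the newest picture that a camera, given by its name, has taken for a name from the list of things; names that differ only in an ending like _2 or _b are one class to them, and where a whole thing is asked for, a point or a joint stands for the part that bears it (a point fixed in the world has none). Each returns a list of dicts, best first, with "confidence" (0 to 1); they miss things now and then, are a little off and sometimes report something else, mostly with a low value. They report only what shows in the picture. A call takes as long as a camera call. They do not tell look-alikes from the thing itself.
- recognise(camera, query): "at" ([row, column] in pixels, amid what is visible of it).
- place_of(camera, query): "at" ([row, column] in pixels: a listed point, or the origin of a listed thing).
The state is a dict: "time": time; "joint_pos": joint angles; "qd": joint speeds; "joint_efforts": joint torques, N m; "tool_pos": TCP position; "tcp_rot": TCP orientation; "ft_force": force on the tool from outside, world axes, zero at the start; "wrist_torque": the same for the moment, N m; "finger_gap": finger opening in mm.
Only numpy, scipy, OpenCV 4.12 (cv2) and the standard library are available. Lean on these libraries where they do the work, as an engineer would, in place of code of your own. Each camera call takes 0.05 s, during which the arm holds its last target. There are 200 camera calls.

### The job

Pull the slide chest's drawer open by its brass handle as far as its stop, then take out the long oak slider lying in it: it is longer than the gap, so tilt it, front end up, and draw it out diagonally between the drawer front and the chest's top without forcing it against that top. Finish while still holding the slider: level, pictures up, still, its middle over the middle of the white light panel and about a hand's breadth above it, touching nothing but the gripper. Leave the drawer open and the other things on the ledge where they are.

Things in the scene. Friction and masses are not known exactly. Their poses are not given: they have to be found in the camera images.
- cabinet: low walnut slide chest, fixed, 265 (its x) x 170 (its y) x 78 mm tall; origin at the centre of its underside. Its open front is the plane x = -132.5 mm of its frame; the drawer slides out along its -x, which points roughly to world -y. Its top: see chest_top
- chest_top: the chest's fixed top board, 265 x 170 x 12 mm, over the whole chest, its underside 66 mm and its upper face 78 mm above the ledge; it covers the part of the drawer still inside. Its origin and axes are those of the chest (at the ledge, not at the board)
- drawer (a joint): how far the drawer is out, m: 0 shut, 0.150 at its stop; starts at 0 to 0.012. Friction about 1.5 N plus about 6 N per m/s; stays where it is left. Inside, the drawer is 240 mm long (slide direction), 130 mm wide, its floor 20 mm above the ledge, its side walls up to 60 mm
- drawer_handle (a point): middle of the brass bar handle, 45 mm above the ledge: a level round bar 10 mm thick, 100 mm long, along the chest's y, its middle line 40 mm in front of the drawer front's outer face, with an 8 mm post to the front 6 mm from each end; can be pinched or hooked from above. Moves with the drawer, axes as the chest's
- drawer_front (a point): middle of the upper edge of the inner face of the drawer's front panel (14 mm thick), 62 mm above the ledge; 54 mm behind the handle's middle line. Moves with the drawer. With the drawer at its stop the opening between this face and the chest's top is 150 mm long
- slider_center (a point): centre of the long slider: a loose oak frame, brass ends, four round glass pictures on its upper face, 190 x 36 x 18 mm, 75 to 150 g, even along its length. Lies flat on the drawer floor near the mid-line, centre 29 mm above the ledge, and rides along with the drawer. Its x is its length (within 3 degrees of the chest's x), y its 36 mm width, z up through the pictures
- slider_front (a point): middle of the slider's end face nearest the drawer front, 95 mm from its centre along its -x; 9 mm above its underside
- slider_back (a point): middle of the slider's other end face, 95 mm from its centre along its +x
- panel_top (a point): centre of the white upper face of the light panel, 14 mm above the ledge: a flat fixed plate 150 x 150 mm with a silver rim and a 126 mm white face; z up
- tin_carrier: black tin slide carrier, loose: a shallow tray 120 x 100 x 18 mm lying flat; origin at the centre of its underside; leave it alone
- slide0: square glass lantern slide in an oak frame, amber, 100 x 100 x 10 mm, lying flat, loose; leave it alone
- slide1: the same, green glass; leave it alone
- slide2: the same, clear glass; leave it alone
- bottle: amber glass bottle with a cork, 56 mm across, 120 mm tall, standing loose; origin at the centre of its underside; leave it alone
- focus_tube: brass focusing tube, 52 mm across, 100 mm tall, standing loose; origin at the centre of its underside; leave it alone
Things that resemble listed ones, but are neither listed nor needed, are in the scene too. Of the things that look like the part that bears panel_top, the largest one is meant.

How it is judged:
By the outcome, as a careful person would: the job done as asked, in the order asked, and still so for the second after the job is handed in, while the arm keeps its last pose, push and grip.
It also fails if it takes over 58 s, if anything falls off the work surface, if the arm or the gripper's body presses on something with over 40 N, if the wrist force passes 120 N, or if a joint passes its speed limit or range.

## Working session

There is one attempt and no reset: what is moved stays moved. The work goes in short steps, Python scripts to look and compute and a tool call to move; the robot and the scene stay as the last step left them, time stands still between calls to the robot, and variables do not carry over. Pictures are saved under pics/ and viewed, about 8 in all and at most 12, crops included, and the job is handed in when it is done.

Besides the shell and the picture viewer there is one more tool, called after "Call:" as a command line: name --argument value ..., lists and objects as JSON in quotes. apply_moves: Moves the arm, as the interface text tells. Its arguments: {"type":"object","properties":{"targets":{"type":"string"},"force":{"type":"number"}},"required":["targets"]}

```bash
mkdir -p pics
cat > h.py <<'E'
from bench import *
import numpy as np, cv2
from scipy.spatial.transform import Rotation as Ro
def campose(n):
    m=camera_model(n)
    if n=="wrist":
        s=sense(); T=np.eye(4); T[:3,:3]=Ro.from_euler('xyz',s['tcp_rot'],degrees=True).as_matrix(); T[:3,3]=s['tool_pos']
        return m,T@np.array(m['T_tool_cam'])
    T=np.eye(4); a=np.array(m['attitude'],float)
    T[:3,:3]=a if a.shape==(3,3) else Ro.from_euler('xyz',a,degrees=True).as_matrix()
    T[:3,3]=m['position']; return m,T
def ray(m,T,at):
    v,u=at; d=np.array([(u-m['cx'])/m['fx'],(v-m['cy'])/m['fy']]); p=d.copy()
    for _ in range(20): p=d/(1+m['k1']*(p@p))
    return T[:3,3],T[:3,:3]@np.array([p[0],-p[1],-1])
def onz(mT,at,z):
    o,d=ray(*mT,at); return o+d*(z-o[2])/d[2]
def proj(mT,P):
    m,T=mT; q=T[:3,:3].T@(np.array(P,float)-T[:3,3]); p=np.array([q[0],-q[1]])/-q[2]; p=p*(1+m['k1']*(p@p))
    return np.array([m['cy']+m['fy']*p[1],m['cx']+m['fx']*p[0]])
def snap(n,f=None):
    mT=campose(n); im=snapshot(n)
    if f: cv2.imwrite('pics/'+f,im[:,:,::-1])
    return mT,im
E
python3 - <<'E'
from h import *
print(camera_model('scene'),camera_model('wrist'),camera_model('top')['attitude'])
Z=dict(cabinet=0,drawer_handle=45,drawer_front=62,panel_top=14,bottle=0,focus_tube=0,tin_carrier=0,slider_center=29,slide0=0)
for c in ('top','scene'):
    mT,im=snap(c,c+'0.png')
    for q,z in Z.items():
        for r in place_of(c,q)[:2]: print(c,q,np.round(r['at']),round(r['confidence'],2),np.round(onz(mT,r['at'],z)))
print(sense())
E
```

```text
{'fx': 483.57443776759186, 'fy': 483.57443776759186, 'cx': 320.5301572358177, 'cy': 233.06905261331516, 'k1': -0.08957640503267718, 'position': array([1284.95437927, -559.95125194,  755.14490219]), 'attitude': array([52.52775848,  0.19577622, 52.92312867])} {'fx': 331.91708819768365, 'fy': 331.91708819768365, 'cx': 318.875509010308, 'cy': 242.27053498917556, 'k1': 0.004606110615974377, 'T_tool_cam': array([[ 9.99999780e-01,  5.78534816e-05, -6.61215706e-04,
        -3.38422109e-01],
       [-1.24198011e-04, -9.62289084e-01, -2.72028864e-01,
        -6.96067342e+01],
       [-6.52018473e-04,  2.72028886e-01, -9.62288865e-01,
        -1.73382678e+02],
       [ 0.00000000e+00,  0.00000000e+00,  0.00000000e+00,
         1.00000000e+00]])} [  8.65094688   0.41218464 -89.69310094]
top cabinet [255. 193.] 0.93 [577. 284.   0.]
top drawer_handle [257. 277.] 0.61 [568.  89.  45.]
top drawer_handle [254. 252.] 0.57 [575. 144.  45.]
top drawer_front [254. 250.] 0.91 [573. 146.  62.]
top drawer_front [177. 409.] 0.15 [ 743. -197.   62.]
top panel_top [332. 516.] 0.74 [ 408. -437.   14.]
top pane
[... 1027 characters left out ...]
456.] 0.86 [781. 224.   0.]
{'time': 1.0, 'joint_pos': array([-8.04100026e+01,  7.46917727e+00,  8.52684712e+01, -1.08023089e-03,
        8.72606138e+01, -4.89482213e+00]), 'qd': array([-0.0766297 ,  0.08253939,  0.03236907, -0.06227592,  0.04274361,
        0.17734873]), 'joint_efforts': array([ 4.40724289e-04, -5.69333768e+01, -5.00869381e+01, -6.61854938e-05,
        1.54152400e-03,  2.39026241e-05]), 'tool_pos': array([ 150.07169908, -580.9356017 ,  201.30653291]), 'tcp_rot': array([ 1.79998777e+02, -1.63930636e-03, -7.55151288e+01]), 'ft_force': array([-0.28454931, -0.17918274,  0.35199241]), 'wrist_torque': array([ 0.0370061 ,  0.04577545, -0.01221077]), 'finger_gap': 85.1789601581699}
```

View pics/top0.png

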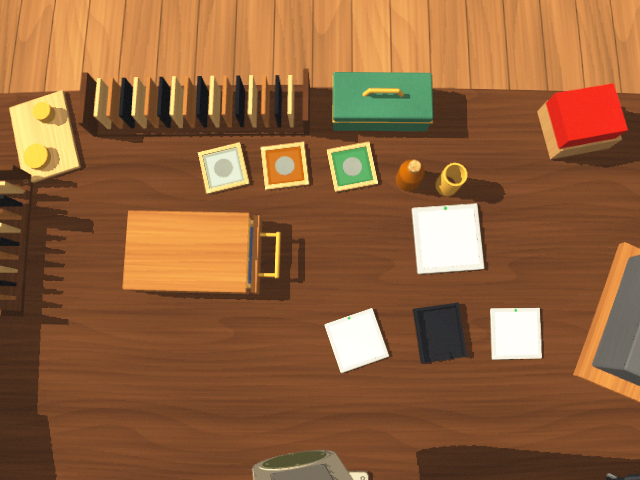

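View pics/scene0.png

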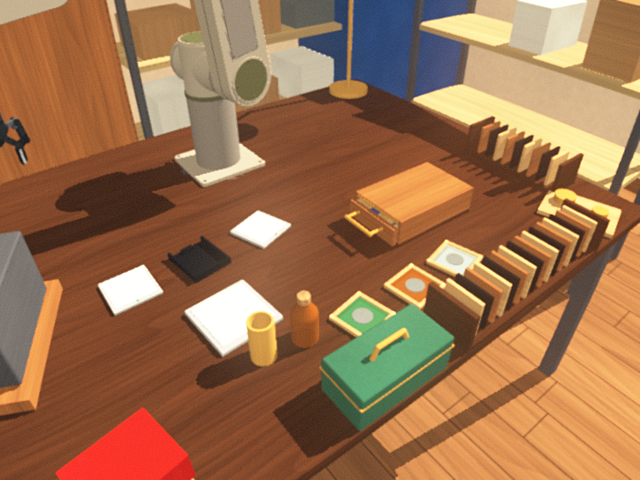

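The top view shows the chest (columns 123–260, rows 211–293) with its handle at about (255, 278). Of the three white panels, the largest has its centre at about (239, 448). The scene view agrees, with that panel at about (315, 233). Next I'll get the chest's yaw and the approach target.

Run:
```python
from h import *
mT=campose('top')
f=lambda at,z:np.round(onz(mT,at,z),1)
for a in [(211,128),(213,250),(293,250),(289,123)]: print('top',f(a,78))
for a in [(233,278),(276,277)]: print('handle',f(a,45))
for a in [(207,412),(204,478),(268,484),(273,417)]: print('panel',f(a,14))
print(f((238.5,448),14), onz(campose('scene'),(315,233),14))
```

```text
top [662.4 413.3  78. ]
top [658.3 146.3  78. ]
top [487.7 142.3  78. ]
top [493.3 415.3  78. ]
handle [620.6  88.4  45. ]
handle [526.7  89.   45. ]
panel [ 686.  -208.9   14. ]
panel [ 693.9 -359.2   14. ]
panel [ 548.7 -368.    14. ]
panel [ 537.3 -217.6   14. ]
[ 614.7 -288.5   14. ] [ 624.81422156 -291.86982353   14.        ]
```

Call:
apply_moves --targets "0 0 0 -2.7 -2.9 0 8.5;0 0 0 -5.4 -5.8 0 8.5;0 0 0 -8.2 -8.6 0 8.5;0 0 0 -10.9 -11.5 0 8.5;0 0 0 -13.6 -14.4 0 8.5"

```text
time: 1.5
tool_pos: [256.1, -411.9, 201.4]
tcp_rot: [-180.0, -0.0, -75.5]
ft_force: [0.5, 0.3, -0.0]
finger_gap: 85.0
```

Call:
apply_moves --targets "0 0 0 -2.7 -2.9 0 8.5;0 0 0 -5.4 -5.8 0 8.5;0 0 0 -8.2 -8.6 0 8.5;0 0 0 -10.9 -11.5 0 8.5;0 0 0 -13.6 -14.4 0 8.5"

```text
time: 2.0
tool_pos: [361.5, -244.2, 201.6]
tcp_rot: [-180.0, -0.0, -75.5]
ft_force: [0.8, -0.8, -0.2]
finger_gap: 84.9
```

Call:
apply_moves --targets "0 0 0 -2.7 -2.9 0 7;0 0 0 -5.4 -5.8 0 7;0 0 0 -8.2 -8.6 0 7;0 0 0 -10.9 -11.5 0 7;0 0 0 -13.6 -14.4 0 6"

```text
time: 2.5
tool_pos: [467.1, -76.3, 201.6]
tcp_rot: [-180.0, -0.0, -75.5]
ft_force: [0.6, -0.7, -0.5]
finger_gap: 59.9
```

Call:
apply_moves --targets "0 0 0.07 -3.4 -3.6 0.5 6;0 0 0.14 -6.8 -7.2 1 6;0 0 0.21 -10.2 -10.8 2 5;0 0 0.272 -13.6 -14.4 3 5;0 0 0.272 -13.6 -14.4 3 5"

```text
time: 3.0
tool_pos: [572.0, 94.7, 168.1]
tcp_rot: [179.8, 0.1, -91.0]
ft_force: [-1.9, 0.3, -0.4]
finger_gap: 49.6
```

```bash
cat >> h.py <<'E'
def rel(P,rpy):
    s=sense(); R=Ro.from_euler('xyz',s['tcp_rot'],degrees=True)
    return np.round((R.inv()*Ro.from_euler('xyz',rpy,degrees=True)).as_rotvec(),3), np.round(R.inv().apply(np.array(P)-s['tool_pos'])/10,2)
E
python3 - <<'E'
from h import *
mT,im=snap('wrist','w1.png')
for q,z in dict(drawer_handle=45,drawer_front=62,slider_front=29).items():
    for r in place_of('wrist',q)[:2]: print(q,np.round(r['at']),round(r['confidence'],2),np.round(onz(mT,r['at'],z),1))
print(sense()['tool_pos'])
E
```

```text
drawer_handle [222. 327.] 0.71 [576.3  87.7  45. ]
drawer_front [226. 262.] 0.92 [577.5 143.8  62. ]
[571.57686312  89.09550546 171.65996927]
```

View pics/w1.png

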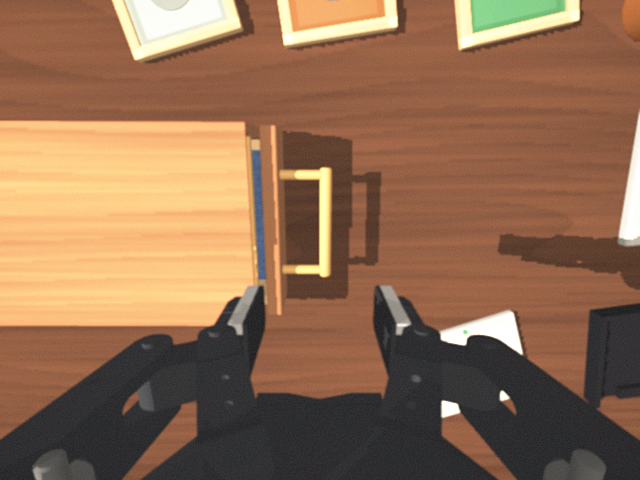

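The wrist view shows the brass bar vertical at column 325 (rows 168–276), with its middle at about (576, 88). It lines up with the jaws. Descending to pinch it.

Call:
apply_moves --targets "0 0 0 0.1 -0.5 1 3;0 0 0 0.1 -0.5 3 3;0 0 0 0.1 -0.5 6 3;0 0 0 0.1 -0.5 8 3;0 0 0 0.1 -0.5 9 3"

```text
time: 3.7
tool_pos: [575.2, 87.3, 79.0]
tcp_rot: [179.8, -0.0, -91.2]
ft_force: [-0.4, 0.1, 1.1]
finger_gap: 29.9
```

Call:
apply_moves --targets "0 0 0 0 0 2 3;0 0 0 0 0 4 3;0 0 0 0 0 5.3 3;0 0 0 0 0 5.3 3;0 0 0 0 0 5.3 3"

```text
time: 4.2
tool_pos: [577.1, 88.4, 29.0]
tcp_rot: [-180.0, 0.0, -91.1]
ft_force: [-0.1, 0.2, -0.1]
finger_gap: 29.8
```

Call:
apply_moves --targets "0 0 0 0 0 0 0.5;0 0 0 0 0 0 0.5;0 0 0 0 0 0 0.5;0 0 0 0 0 0 0.5;0 0 0 0 0 0 0.5" --force 40

```text
time: 4.7
tool_pos: [576.8, 88.8, 28.5]
tcp_rot: [-180.0, 0.0, -91.1]
ft_force: [0.5, -0.5, 0.6]
finger_gap: 5.2
```

Run:
```python
from h import *
mT,im=snap('wrist','w2.png')
print(sense())
for q,z in dict(drawer_handle=45,drawer_front=62).items():
    for r in place_of('wrist',q)[:2]: print(q,np.round(r['at']),round(r['confidence'],2),np.round(onz(mT,r['at'],z),1))
```

```text
{'time': 4.75, 'joint_pos': array([ 3.71838342e+00,  1.34235945e+01,  9.73555281e+01, -9.93294741e-04,
        6.92167626e+01,  9.48121152e+01]), 'qd': array([ 0.07350972,  0.06028468,  0.04279919, -0.04084963, -0.03836353,
        0.06131904]), 'joint_efforts': array([-1.48170908e-03, -5.74637032e+01, -4.52258384e+01, -4.59190130e-05,
       -2.23042422e-03, -1.99096994e-04]), 'tool_pos': array([576.72117683,  88.78230287,  28.39541949]), 'tcp_rot': array([-1.79995822e+02, -5.80228651e-04, -9.10933794e+01]), 'ft_force': array([-0.35493139, -0.23527278, -0.71914753]), 'wrist_torque': array([-0.0297822 , -0.03555954, -0.01902702]), 'finger_gap': 5.043692966670568}
drawer_handle [292. 317.] 0.61 [575.8  90.4  45. ]
drawer_front [309. 203.] 0.85 [575.4 142.9  62. ]
```

View pics/w2.png

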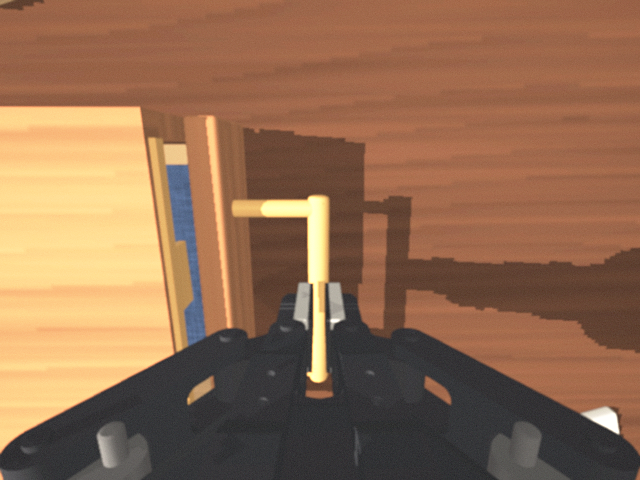

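The bar sits centred between the fingers, at image column 318. Pulling along tool +x.

Call:
apply_moves --targets "0 0 0 0.5 0 0 0.5;0 0 0 1.5 0 0 0.5;0 0 0 3 0 0 0.5;0 0 0 4.5 0 0 0.5;0 0 0 6 0 0 0.5"

```text
time: 5.35
tool_pos: [575.4, 26.9, 28.3]
tcp_rot: [180.0, -0.0, -91.1]
ft_force: [0.2, 0.4, 0.0]
finger_gap: 4.6
```

Call:
apply_moves --targets "0 0 0 1.5 0 0 0.5;0 0 0 3.2 0 0 0.5;0 0 0 5 0 0 0.5;0 0 0 6.5 0 0 0.5;0 0 0 7.4 0 0 0.5"

```text
time: 5.85
tool_pos: [574.0, -47.0, 28.3]
tcp_rot: [180.0, -0.0, -91.2]
ft_force: [0.1, 0.6, -0.3]
finger_gap: 4.6
```

Run:
```python
from h import *
mT,im=snap('scene','s2.png')
for c,q,z in [('scene','drawer_handle',45),('scene','drawer_front',62)]:
    for r in place_of(c,q)[:2]: print(c,q,np.round(r['at']),round(r['confidence'],2),np.round(onz(mT,r['at'],z),1))
mT,im=snap('wrist','w3.png')
for c,q,z in [('wrist','drawer_handle',45),('wrist','drawer_front',62),('wrist','slider_center',29)]:
    for r in place_of(c,q)[:2]: print(c,q,np.round(r['at']),round(r['confidence'],2),np.round(onz(mT,r['at'],z),1))
```

```text
scene drawer_handle [222. 357.] 0.96 [564.5  96.3  45. ]
scene drawer_handle [214. 410.] 0.55 [621.2 225.5  45. ]
scene drawer_front [213. 375.] 0.68 [578.9 139.5  62. ]
wrist drawer_handle [293.  54.] 0.93 [575.   89.9  45. ]
```

View pics/w3.png

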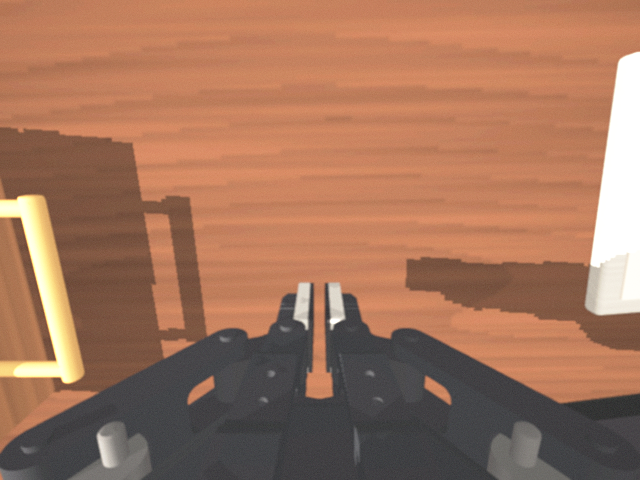

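The handle has not moved: it is still at about column 54 in this view, so the fingers passed it. I'll triangulate the bar's real height from the three wrist views and the top and scene views.

Run:
```python
from h import *
m=camera_model('wrist')
def W(p,yaw):
    T=np.eye(4);T[:3,:3]=Ro.from_euler('xyz',[180,0,yaw],degrees=True).as_matrix();T[:3,3]=p;return m,T@np.array(m['T_tool_cam'])
P=[W((571.6,89.1,171.7),-91.05),W((576.7,88.8,28.4),-91.1),W((574,-47.1,28.3),-91.1),campose('top'),campose('scene')]
def tri(obs):
    A=np.zeros((3,3));b=np.zeros(3)
    for i,at in obs:
        o,d=ray(*P[i],at);d=d/np.linalg.norm(d);M=np.eye(3)-np.outer(d,d);A+=M;b+=M@o
    x=np.linalg.solve(A,b);return np.round(x,1),[np.round(proj(P[i],x)-at,1) for i,at in obs]
print('near',tri([(0,(170,325)),(1,(198,319)),(2,(198,33))]))
print('far',tri([(0,(274,325)),(1,(378,318)),(2,(379,72))]))
print('near w2w3',tri([(1,(198,319)),(2,(198,33))]))
print('near w1w3',tri([(0,(170,325)),(2,(198,33))]))
for z in(15,30,45,60): print(z,[np.round(proj(p,(574,89.5,z))) for p in P])
im=cv2.imread('pics/s2.png')[150:290,260:500]; a=cv2.resize(im,None,fx=2.5,fy=2.5)
im=cv2.imread('pics/scene0.png')[200:260,310:430]
cv2.imwrite('pics/c1.png',a)
```

```text
near (array([623.4,  85.7,  46.6]), [array([-0.7, -2.9]), array([0.8, 5.5]), array([0.5, 0.1])])
far (array([526.1,  87.5,  48.6]), [array([-0.3, -3.3]), array([0.6, 5.8]), array([-0.,  0.])])
near w2w3 (array([623.4,  88.3,  43.5]), [array([0.2, 0. ]), array([-0.2, -0. ])])
near w1w3 (array([623.5,  83.2,  49.4]), [array([-0.6, -0.1]), array([1.2, 0.3])])
15 [array([217., 319.]), array([273., 318.]), array([273.,  91.]), array([256., 278.]), array([235., 357.])]
30 [array([220., 319.]), array([283., 318.]), array([283.,  74.]), array([255., 278.]), array([230., 358.])]
45 [array([224., 319.]), array([295., 318.]), array([295.,  53.]), array([254., 277.]), array([225., 358.])]
60 [array([228., 319.]), array([308., 318.]), array([308.,  28.]), array([253., 277.]), array([220., 358.])]
```

View pics/c1.png

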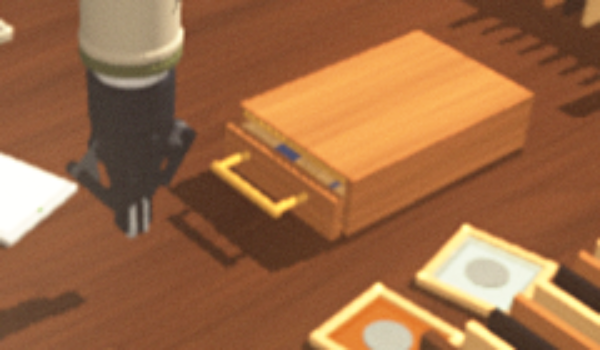

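The bar really is at z≈45 and y≈89, so the pinch slipped through it. I'll turn the gripper 90° instead and hook the bar from behind with both fingers, between the two posts.

Call:
apply_moves --targets "0 0 -0.145 0 0 -2.5 3;0 0 -0.29 0 0 -5 3;0 0 -0.44 0 0 -8 3;0 0 -0.59 0 0 -8 3;0 0 -0.74 0 0 -8 3"

```text
time: 6.7
tool_pos: [575.3, -44.6, 110.1]
tcp_rot: [-179.9, -0.1, -48.3]
ft_force: [0.1, 0.6, -0.9]
finger_gap: 30.1
```

Call:
apply_moves --targets "0 0 -0.145 0 0 0 3;0 0 -0.29 0 0 0 3;0 0 -0.44 0 0 0 3;0 0 -0.59 0 0 0 3;0 0 -0.74 0 0 0 3"

```text
time: 7.2
tool_pos: [574.1, -44.4, 108.3]
tcp_rot: [-180.0, 0.0, -5.9]
ft_force: [-0.3, 0.6, 0.6]
finger_gap: 29.9
```

Call:
apply_moves --targets "0 0 -0.05 -0.4 -4 0 3;0 0 -0.09 -0.8 -8 0 3;0 0 -0.09 -1.2 -12 0 3;0 0 -0.09 -1.6 -15.6 0 3;0 0 -0.09 -1.6 -15.6 0 3"

```text
time: 7.7
tool_pos: [574.7, 116.7, 108.3]
tcp_rot: [-179.9, 0.0, -0.8]
ft_force: [-0.1, 0.1, -0.0]
finger_gap: 30.2
```

Run:
```python
from h import *
print(sense()['tool_pos'],rel((575.2,109.5,26),(180,0,-1.1)))
```

```text
[574.72497259 116.65574622 108.33258171] (array([-0.002,  0.   ,  0.004]), array([0.06, 0.73, 8.23]))
```

Call:
apply_moves --targets "0 0 0 0 0 1 3;0 0 0 0 0 3 3;0 0 0 0 0 5.5 3;0 0 0 0 0 8 3;0 0 0 0 0 8.2 3"

```text
time: 8.2
tool_pos: [571.7, 110.1, 21.5]
tcp_rot: [179.9, 0.4, -1.2]
ft_force: [-1.1, -0.7, -0.6]
finger_gap: 30.5
```

Call:
apply_moves --targets "0 0 0 0 0.5 0 3;0 0 0 0 1 0 3;0 0 0 0 1.5 0 3;0 0 0 0 2 0 3;0 0 0 0 2.5 0 3"

```text
time: 8.7
tool_pos: [575.5, 86.0, 27.2]
tcp_rot: [-180.0, -0.1, -1.2]
ft_force: [0.0, 0.6, -0.3]
finger_gap: 30.1
```

Call:
apply_moves --targets "0 0 0 0 0.8 0 3;0 0 0 0 1.6 0 3;0 0 0 0 2.4 0 3;0 0 0 0 3.2 0 3;0 0 0 0 4 0 3"

```text
time: 9.2
tool_pos: [574.0, 45.8, 26.3]
tcp_rot: [180.0, 0.0, -1.2]
ft_force: [-0.1, 0.1, 0.9]
finger_gap: 29.8
```

Run:
```python
from h import *
s=sense();print(s['tool_pos'],s['ft_force'])
mT,im=snap('scene','s3.png')
for q,z in [('drawer_handle',45),('drawer_front',62)]:
    for r in place_of('scene',q)[:2]: print(q,np.round(r['at']),round(r['confidence'],2),np.round(onz(mT,r['at'],z),1))
mT,im=snap('wrist','w4.png')
for q,z in [('drawer_handle',45),('drawer_front',62),('slider_front',29)]:
    for r in place_of('wrist',q)[:2]: print(q,np.round(r['at']),round(r['confidence'],2),np.round(onz(mT,r['at'],z),1))
```

```text
[573.99242294  45.82722212  26.25195099] [-0.13873888  0.07975688  0.88514123]
drawer_handle [225. 360.] 0.59 [578.9  93.1  45. ]
drawer_handle [204. 318.] 0.92 [574.9  90.1  45. ]
drawer_front [ 69. 317.] 0.78 [576.1 144.   62. ]
drawer_front [412. 610.] 0.41 [719.4 -14.7  62. ]
```

Run:
```python
from h import *
S=campose('scene')
print(proj(S,(574,-47,28)),'now',proj(S,(574,46,26)))
print(S[1].round(3))
a=cv2.imread('pics/s3.png')[150:290,260:460]; b=cv2.imread('pics/w4.png')
cv2.imwrite('pics/c2.png',np.hstack([cv2.resize(a,(420,294)),cv2.resize(b,(380,294))]))
```

```text
[251.72982305 313.3529402 ] now [237.64302381 343.94052564]
[[ 6.030000e-01 -4.840000e-01  6.340000e-01  1.284954e+03]
 [ 7.980000e-01  3.690000e-01 -4.770000e-01 -5.599510e+02]
 [-3.000000e-03  7.940000e-01  6.080000e-01  7.551450e+02]
 [ 0.000000e+00  0.000000e+00  0.000000e+00  1.000000e+00]]
```

View pics/c2.png

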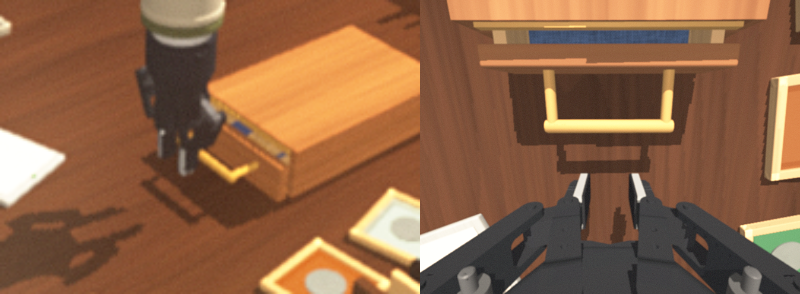

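The scene view shows the tips about 9 pixels higher than the reported TCP projects to. The fingers therefore end roughly 25 mm above that TCP and passed over the bar. I'll hook again deeper, with TCP at z≈8.

Call:
apply_moves --targets "0 0 0 0 0 -2 3;0 0 0 0 -1.5 -3 3;0 0 0 0 -4 -3 3;0 0 0 0 -6 -3 3;0 0 0 0 -6.2 -3 3"

```text
time: 10.05
tool_pos: [575.4, 111.8, 56.7]
tcp_rot: [-179.9, -0.0, -1.0]
ft_force: [-0.0, -0.0, 0.0]
finger_gap: 30.0
```

Call:
apply_moves --targets "0 0 0 0 0 0 3;0 0 0 0 0 1 3;0 0 0 0 0 2.5 3;0 0 0 0 0 4 3;0 0 0 0 0 4.8 3"

```text
time: 10.55
tool_pos: [573.3, 107.9, 5.1]
tcp_rot: [180.0, 0.2, -1.2]
ft_force: [-1.3, -0.8, -0.1]
finger_gap: 29.7
```

Call:
apply_moves --targets "0 0 0 0 0.3 0 3;0 0 0 0 0.8 0 3;0 0 0 0 1.5 0 3;0 0 0 0 2.3 0 3;0 0 0 0 3 0 3"

```text
time: 11.05
tool_pos: [575.1, 77.8, 8.9]
tcp_rot: [-180.0, -0.1, -1.2]
ft_force: [0.3, 1.8, -0.7]
finger_gap: 30.2
```

Run:
```python
from h import *
s=sense();print(s['tool_pos'],s['ft_force'])
mT,im=snap('wrist','w5.png')
for q,z in [('drawer_handle',45),('drawer_front',62),('slider_front',29)]:
    for r in place_of('wrist',q)[:2]: print(q,np.round(r['at']),round(r['confidence'],2),np.round(onz(mT,r['at'],z),1))
```

```text
[575.09030305  77.79601765   8.8630677 ] [ 0.31088244  1.82334949 -0.72465744]
drawer_handle [338. 316.] 0.6 [574.1  61.5  45. ]
drawer_front [233. 319.] 0.59 [576.4 116.8  62. ]
slider_front [172. 325.] 0.85 [579.6 136.8  29. ]
```

It hooked: the drawer moved about 28 mm with 1.8 N on the wrist. Pulling on toward the stop.

Call:
apply_moves --targets "0 0 0 0 1.4 0 3;0 0 0 0 3.2 0 3;0 0 0 0 5 0 3;0 0 0 0 7 0 3;0 0 0 0 8 0 3"

```text
time: 11.75
tool_pos: [573.5, -2.9, 8.7]
tcp_rot: [180.0, -0.1, -1.2]
ft_force: [1.1, 2.2, 0.9]
finger_gap: 30.0
```

Call:
apply_moves --targets "0 0 0 0 0.6 0 3;0 0 0 0 1.1 0 3;0 0 0 0 1.6 0 3;0 0 0 0 2 0 3;0 0 0 0 2.3 0 3"

```text
time: 12.25
tool_pos: [572.7, -24.4, 8.3]
tcp_rot: [-180.0, -0.0, -1.1]
ft_force: [0.9, 1.4, 1.4]
finger_gap: 29.8
```

Call:
apply_moves --targets "0 0 0 0 0.2 0 3;0 0 0 0 0.4 0 3;0 0 0 0 0.6 0 3;0 0 0 0 0.8 0 3;0 0 0 0 0.9 0 3"

```text
time: 12.75
tool_pos: [572.4, -33.5, 8.3]
tcp_rot: [180.0, 0.0, -1.1]
ft_force: [0.9, 2.8, 0.7]
finger_gap: 30.0
```

Call:
apply_moves --targets "0 0 0 0 0.1 0 3;0 0 0 0 0.2 0 3;0 0 0 0 0.3 0 3;0 0 0 0 0.4 0 3;0 0 0 0 0.4 0 3"

```text
time: 13.25
tool_pos: [572.3, -37.3, 8.3]
tcp_rot: [-180.0, 0.0, -1.2]
ft_force: [1.2, 2.0, 0.1]
finger_gap: 29.8
```

Call:
apply_moves --targets "0 0 0 0 0.1 0 3;0 0 0 0 0.2 0 3;0 0 0 0 0.2 0 3;0 0 0 0 0.3 0 3;0 0 0 0 0.3 0 3"

```text
time: 13.75
tool_pos: [572.4, -37.5, 8.3]
tcp_rot: [-179.8, 0.0, -1.1]
ft_force: [1.5, 15.3, 1.7]
finger_gap: 30.2
```

Reached the stop: TCP y stayed at -37.5 and the force rose to 15 N. Backing off, rising and looking into the drawer.

Call:
apply_moves --targets "0 0 0 0 -0.6 0 5;0 0 0 0 -0.8 0 5;0 0 0 0 -0.8 -3 5;0 0 0 0 -0.8 -7 5;0 0 0 0 -0.8 -11 5"

```text
time: 14.25
tool_pos: [571.4, -32.8, 118.7]
tcp_rot: [180.0, 0.1, -1.2]
ft_force: [1.3, 0.3, 0.5]
finger_gap: 50.4
```

Call:
apply_moves --targets "0 0 0 0 -2.5 0 5.5;0 0 0 0 -5 0 5.5;0 0 0 0 -7 0 5.5;0 0 0 0 -8 0 5.5;0 0 0 0 -8 0 5.5"

```text
time: 14.75
tool_pos: [573.8, 48.3, 118.1]
tcp_rot: [180.0, 0.0, -1.1]
ft_force: [-0.1, 0.1, -0.1]
finger_gap: 55.1
```

Call:
apply_moves --targets "0 0 0 0 0 0 5.5;0 0 0 0 0 0 5.5;0 0 0 0 0 0 5.5;0 0 0 0 0 0 5.5;0 0 0 0 0 0 5.5"

```text
time: 15.25
tool_pos: [574.1, 47.2, 118.3]
tcp_rot: [180.0, -0.0, -1.2]
ft_force: [0.7, -0.3, -0.2]
finger_gap: 54.9
```

Run:
```python
from h import *
s=sense();print(s['tool_pos'],s['tcp_rot'])
for c in ('wrist','top'):
    mT,im=snap(c,c+'6.png')
    for q,z in [('drawer_handle',45),('drawer_front',62),('slider_front',29),('slider_center',29),('slider_back',29),('panel_top',14),('cabinet',0)]:
        for r in place_of(c,q)[:3]: print(c,q,np.round(r['at']),round(r['confidence'],2),np.round(onz(mT,r['at'],z),1))
```

```text
[574.11070964  47.18040155 118.3115664 ] [ 1.79997749e+02 -1.68066097e-03 -1.17879715e+00]
wrist drawer_handle [352. 316.] 0.95 [570.  -50.5  45. ]
wrist drawer_front [308. 322.] 0.73 [ 5.758e+02 -4.000e-01  6.200e+01]
wrist slider_front [263. 320.] 0.87 [575.2  23.9  29. ]
wrist slider_center [145. 316.] 0.77 [574.  119.3  29. ]
top drawer_handle [254. 346.] 0.77 [576.  -58.6  45. ]
top drawer_handle [253. 193.] 0.32 [575.5 273.3  45. ]
top drawer_front [255. 317.] 0.97 [570.8   1.8  62. ]
top slider_front [256. 307.] 0.87 [571.5  24.4  29. ]
top slider_center [254. 262.] 0.61 [577.2 124.   29. ]
top panel_top [342. 356.] 0.76 [385.5 -83.6  14. ]
top panel_top [332. 514.] 0.72 [ 407.4 -430.6   14. ]
top panel_top [237. 450.] 0.61 [ 618.1 -292.9   14. ]
top cabinet [255. 190.] 0.68 [576.  289.8   0. ]
```

View pics/wrist6.png

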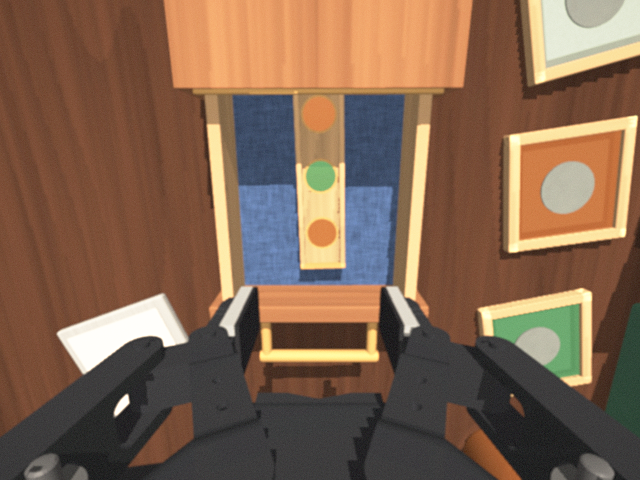

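The drawer is fully open. The slider is centred between the jaws (columns 297–345), with its front end at row 265 and about 23 mm clear of the drawer front. I'll move over it at y≈95 and descend in steps.

Call:
apply_moves --targets "0 0 0 0.1 -1.5 0 4.8;0 0 0 0.1 -3.2 1 4.8;0 0 0 0.1 -4.8 3 4.8;0 0 0 0.1 -4.8 5 4.8;0 0 0 0.1 -4.8 6 4.8"

```text
time: 16.55
tool_pos: [574.2, 97.4, 55.4]
tcp_rot: [180.0, 0.2, -1.0]
ft_force: [0.2, -0.7, -0.6]
finger_gap: 47.9
```

Call:
apply_moves --targets "0 0 0 0 0 1 4.8;0 0 0 0 0 2.5 4.8;0 0 0 0 0 4 4.8;0 0 0 0 0 5.2 4.8;0 0 0 0 0 5.2 4.8"

```text
time: 17.05
tool_pos: [574.1, 95.2, 3.7]
tcp_rot: [180.0, 0.2, -1.2]
ft_force: [-0.2, 0.8, -0.2]
finger_gap: 48.2
```

Run:
```python
from h import *
s=sense();print(s['tool_pos'],s['tcp_rot'],s['ft_force'])
mT,im=snap('wrist','w7.png'); mS,b=snap('scene')
print(proj(mS,s['tool_pos']))
r,c=proj(mS,s['tool_pos']).astype(int)
b=cv2.resize(b[r-70:r+50,c-70:c+70,::-1],(490,420),interpolation=cv2.INTER_CUBIC)
cv2.imwrite('pics/c7.png',np.hstack([cv2.resize(im[120:400,170:470,::-1],(310,420)),b])[:, :800])
for q,z in [('slider_front',29),('slider_center',29)]:
    for r in place_of('wrist',q)[:3]: print(q,np.round(r['at']),round(r['confidence'],2),np.round(onz(mT,r['at'],z),1))
```

```text
[574.12899177  95.20592865   3.65876427] [179.97732368   0.22650351  -1.17066636] [-0.22919345  0.81188735 -0.24667878]
[237.35999599 358.82909189]
slider_center [251. 316.] 0.92 [573.8 118.4  29. ]
```

View pics/c7.png

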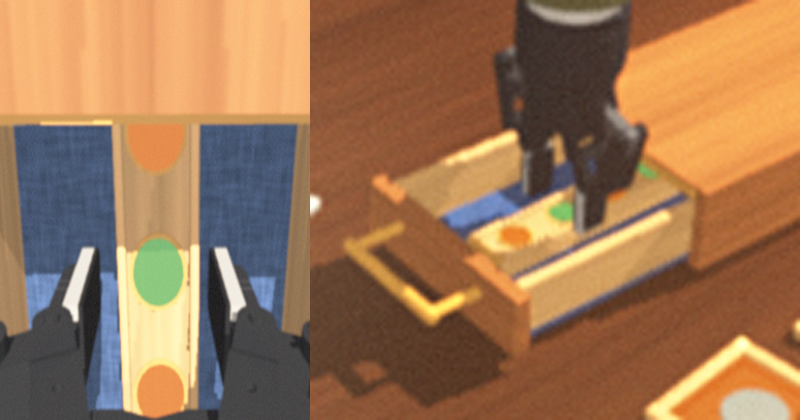

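The fingers straddle the slider (pad columns 95 and 215 around 120–198). Lowering gently to find the drawer floor.

Call:
apply_moves --targets "0 0 0 0 0 0.2 4.4;0 0 0 0 0 0.4 4.4;0 0 0 0 0 0.5 4.4;0 0 0 0 0 0.6 4.4;0 0 0 0 0 0.6 4.4"

```text
time: 17.75
tool_pos: [575.9, 95.6, 0.1]
tcp_rot: [180.0, 0.0, -1.1]
ft_force: [0.2, -0.3, -0.4]
finger_gap: 44.3
```

Call:
apply_moves --targets "0 0 0 0 0 0.1 4.4;0 0 0 0 0 0.2 4.4;0 0 0 0 0 0.3 4.4;0 0 0 0 0 0.4 4.4;0 0 0 0 0 0.4 4.4"

```text
time: 18.25
tool_pos: [575.9, 95.6, -3.9]
tcp_rot: [180.0, 0.0, -1.1]
ft_force: [-0.2, -0.2, 0.4]
finger_gap: 44.3
```

Call:
apply_moves --targets "0 0 0 0 0 0.1 4.4;0 0 0 0 0 0.1 4.4;0 0 0 0 0 0.2 4.4;0 0 0 0 0 0.2 4.4;0 0 0 0 0 0.2 4.4"

```text
time: 18.75
tool_pos: [576.0, 95.6, -5.7]
tcp_rot: [-180.0, 0.0, -1.1]
ft_force: [1.1, 0.1, 0.5]
finger_gap: 44.1
```

Call:
apply_moves --targets "0 0 0 0 0 0.1 4.4;0 0 0 0 0 0.1 4.4;0 0 0 0 0 0.2 4.4;0 0 0 0 0 0.2 4.4;0 0 0 0 0 0.2 4.4"

```text
time: 19.25
tool_pos: [576.0, 95.6, -7.8]
tcp_rot: [180.0, 0.0, -1.1]
ft_force: [-0.6, 0.2, -0.6]
finger_gap: 44.3
```

Call:
apply_moves --targets "0 0 0 0 0 0.1 4.4;0 0 0 0 0 0.1 4.4;0 0 0 0 0 0.2 4.4;0 0 0 0 0 0.2 4.4;0 0 0 0 0 0.2 4.4"

```text
time: 19.75
tool_pos: [576.0, 95.6, -9.8]
tcp_rot: [180.0, 0.0, -1.1]
ft_force: [-0.7, 0.3, 0.6]
finger_gap: 44.1
```

Close enough, so I'll close here.

Call:
apply_moves --targets "0 0 0 0 0 0 3;0 0 0 0 0 0 3;0 0 0 0 0 0 3;0 0 0 0 0 0 3;0 0 0 0 0 0 3" --force 70

```text
time: 20.25
tool_pos: [576.5, 95.6, -9.3]
tcp_rot: [-180.0, -0.0, -1.1]
ft_force: [-0.2, 1.5, 4.2]
finger_gap: 34.2
```

Run:
```python
from h import *
s=sense();print(s['tool_pos'],s['tcp_rot'],s['ft_force'],s['finger_gap'])
```

```text
[576.46630902  95.60204739  -9.26644005] [-1.79995823e+02 -4.65049408e-02 -1.14476901e+00] [-0.15262813  1.47596835  4.2424786 ] 34.19195918613938
```

Held at a 34 mm gap. The tips touch the floor at TCP z=-9.3, so the tips are about 29 mm above the reported TCP. Lifting 3 mm and shifting 15 mm forward, then tilting about the slider's back lower edge.

Call:
apply_moves --targets "0 0 0 0 0 -0.2 3;0 0 0 0 0 -0.3 3;0 0 0 0 0.5 -0.3 3;0 0 0 0 1.2 -0.3 3;0 0 0 0 1.5 -0.3 3"

```text
time: 20.75
tool_pos: [575.4, 79.6, -7.0]
tcp_rot: [180.0, 0.0, -1.2]
ft_force: [-0.8, -0.7, -0.9]
finger_gap: 34.4
```

Call:
apply_moves --targets "-0.026 0 0 0 0.07 -0.31 3;-0.07 0 0 0 0.17 -0.83 3;-0.113 0 0 0 0.25 -1.35 3;-0.157 0 0 0 0.31 -1.88 3;-0.175 0 0 0 0.32 -2.09 3"

```text
time: 21.25
tool_pos: [576.2, 78.1, 15.0]
tcp_rot: [169.9, -0.1, -1.1]
ft_force: [0.8, -0.2, -0.8]
finger_gap: 34.5
```

Run:
```python
from h import *
s=sense();print(s['tool_pos'],s['tcp_rot'],s['ft_force'],s['wrist_torque'],s['finger_gap'])
mT,im=snap('wrist','w8.png')
b=snap('scene')[1][140:290,290:490]
cv2.imwrite('pics/c8.png',np.hstack([cv2.resize(im[100:400,170:470,::-1],(400,400)),cv2.resize(b[...,::-1],(400,400))]))
```

```text
[576.17461373  78.14943359  15.02342594] [ 1.69859908e+02 -7.42153573e-02 -1.09191579e+00] [ 0.77211876 -0.20209133 -0.78401941] [ 0.08707412 -0.07318389  0.01032977] 34.4826457537949
```

View pics/c8.png

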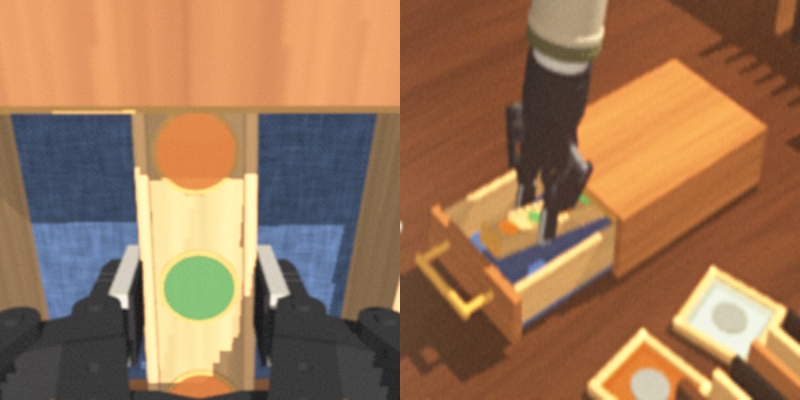

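The slider is tilting cleanly with its front end up. Another 10° of tilt, then draw it out along its own axis.

Call:
apply_moves --targets "-0.026 0 0 0 0.07 -0.31 3;-0.07 0 0 0 0.17 -0.83 3;-0.113 0 0 0 0.25 -1.35 3;-0.157 0 0 0 0.31 -1.88 3;-0.175 0 0 0 0.32 -2.09 3"

```text
time: 21.85
tool_pos: [575.8, 78.2, 35.6]
tcp_rot: [159.8, -0.0, -1.1]
ft_force: [0.0, 0.7, -0.0]
finger_gap: 34.6
```

Call:
apply_moves --targets "0 0 0 0 0.4 0.1 3;0 0 0 0 1 0.2 3;0 0 0 0 1.8 0.2 3;0 0 0 0 2.6 0.2 3;0 0 0 0 3.4 0.2 3"

```text
time: 22.35
tool_pos: [575.0, 44.0, 45.5]
tcp_rot: [160.0, -0.0, -1.2]
ft_force: [-0.1, -0.5, -1.0]
finger_gap: 34.2
```

Call:
apply_moves --targets "0 0 0 0 1.2 0 3;0 0 0 0 2.6 0 3;0 0 0 0 4.2 0 3;0 0 0 0 6 0 3;0 0 0 0 7.5 0 3"

```text
time: 22.85
tool_pos: [573.7, -27.0, 71.7]
tcp_rot: [159.9, -0.0, -1.2]
ft_force: [0.5, -0.5, -0.3]
finger_gap: 34.3
```

Run:
```python
from h import *
s=sense();print(s['tool_pos'],s['tcp_rot'],s['ft_force'],s['wrist_torque'],s['finger_gap'])
S,im=snap('scene','s9.png')
for q in ('slider_front','slider_center','slider_back'): print(q,[(np.round(r['at']),round(r['confidence'],2)) for r in place_of('scene',q)[:2]])
R=Ro.from_euler('xyz',s['tcp_rot'],degrees=True)
for v in ((0,72,-38),(0,-23,-38),(0,-118,-38)): w=s['tool_pos']+R.apply(v); print(w.round(),proj(S,w).round())
```

```text
[573.7051534  -26.98265424  71.66632436] [ 1.59935669e+02 -2.95633908e-02 -1.17623453e+00] [ 0.45046895 -0.48105021 -0.28326737] [ 0.20193562 -0.01178174 -0.02095025] 34.312171721176576
slider_front [(array([222., 300.]), 0.55), (array([353., 266.]), 0.16)]
slider_center [(array([218., 332.]), 0.98)]
slider_back [(array([218., 359.]), 0.86), (array([220., 299.]), 0.55)]
[573. -82. 132.] [221. 300.]
[574.   8.  99.] [219. 332.]
[576.  97.  67.] [217. 361.]
```

The slider is fully out of the chest, and the scene camera agrees with the model to 1–2 px. Raising, levelling and carrying it toward the panel.

Call:
apply_moves --targets "0 0 0 0 0.4 -1 3;0 0 0 0 1 -2.8 3;0 0 0 0 1.8 -4.8 3;0 0 0 0 2.4 -6.5 3;0 0 0 0 2.7 -7.5 3"

```text
time: 23.55
tool_pos: [574.6, -24.1, 152.9]
tcp_rot: [160.0, -0.1, -1.1]
ft_force: [-0.7, 0.6, -0.4]
finger_gap: 34.6
```

Call:
apply_moves --targets "0.05 0 0 0 0 0 3;0.13 0 0 0 0 0 3;0.22 0 0 0 0 0 3;0.31 0 0 0 0 0 3;0.35 0 0 0 0 0 3"

```text
time: 24.05
tool_pos: [573.8, -25.3, 151.0]
tcp_rot: [-179.8, -0.0, -1.2]
ft_force: [-0.8, 0.3, -0.3]
finger_gap: 34.6
```

Call:
apply_moves --targets "0 0 0 0.2 1.5 0 3;0 0 0 0.6 4.5 0 3;0 0 0 1.1 8 0 3;0 0 0 1.6 11 0 3;0 0 0 2 13 0 3"

```text
time: 24.55
tool_pos: [590.9, -157.4, 150.2]
tcp_rot: [179.9, 0.1, -1.2]
ft_force: [-0.6, 1.1, -1.5]
finger_gap: 34.8
```

Run:
```python
from h import *
s=sense();print(s['tool_pos'],s['tcp_rot'],s['finger_gap'])
for c in ('wrist','top','scene'):
    mT,im=snap(c,c+'10.png')
    for q,z in [('panel_top',14)]:
        for r in place_of(c,q)[:3]: print(c,q,np.round(r['at']),round(r['confidence'],2),np.round(onz(mT,r['at'],z),1))
    m=((im.min(2)>215)*255).astype(np.uint8)
    for k in cv2.findContours(m,0,2)[0]:
        a=cv2.contourArea(k)
        if a>800: M=cv2.moments(k); at=(M['m01']/a,M['m10']/a); print('  blob',c,a,np.round(at),onz(mT,at,14).round(1))
```

```text
[ 590.91492954 -157.37863081  150.23430128] [ 1.79909198e+02  5.42745633e-02 -1.16233069e+00] 34.776768908294635
wrist panel_top [454. 166.] 0.71 [ 405.2 -432.6   14. ]
  blob wrist 10792.0 [144.  96.] [394.2 -80.4  14. ]
top panel_top [239. 445.] 0.84 [ 614.3 -282.7   14. ]
top panel_top [335. 514.] 0.59 [ 399.9 -431.6   14. ]
  blob top 2260.5 [333. 515.] [ 404.3 -434.3   14. ]
scene panel_top [286. 127.] 0.95 [ 403.4 -441.3   14. ]
scene panel_top [313. 232.] 0.94 [ 618.7 -290.6   14. ]
scene panel_top [228. 260.] 0.57 [400.8 -90.4  14. ]
  blob scene 2303.0 [319. 233.] [ 634.6 -297.9   14. ]
  blob scene 1582.5 [288. 129.] [ 415.4 -439.8   14. ]
```

Run:
```python
from h import *
for c,(r,k) in (('top',(239,448)),('scene',(313,232))):
    im=cv2.imread(f'pics/{c}0.png'); mT=campose(c)
    for th in (150,190,225):
        m=((im.min(2)>th)*255).astype(np.uint8)
        for q in cv2.findContours(m,0,2)[0]:
            if cv2.contourArea(q)>1500 and cv2.pointPolygonTest(q,(float(k),float(r)),False)>0:
                W=np.array([onz(mT,(p[0][1],p[0][0]),14)[:2] for p in q],np.float32)
                print(c,th,cv2.minAreaRect(W))
s=sense();print(s['tool_pos'])
```

```text
top 150 ((616.489501953125, -287.08319091796875), (149.17698669433594, 149.5989532470703), 4.256406784057617)
top 190 ((616.1248779296875, -287.24505615234375), (146.77381896972656, 148.23951721191406), 4.155908107757568)
top 225 ((616.3387451171875, -286.35137939453125), (144.36801147460938, 145.4530029296875), 4.420323371887207)
scene 150 ((622.443603515625, -290.1057434082031), (154.80673217773438, 150.4078369140625), 4.0812506675720215)
scene 190 ((621.3689575195312, -289.88446044921875), (150.83326721191406, 147.3077392578125), 4.272439002990723)
scene 225 ((621.0457153320312, -289.93017578125), (148.02781677246094, 145.45594787597656), 4.000476837158203)
[ 590.94118915 -154.12562234  150.29061776]
```

Panel centre: top gives (616, -287) and scene gives (621.5, -290), with measured sizes of 149–150 mm matching the given 150. I'm using (618, -288.5), so the TCP goes to (617.5, -311.5, 71).

Call:
apply_moves --targets "0 0 0 0.4 2 0 3;0 0 0 1.1 5.5 0.5 3;0 0 0 1.9 9.5 1.5 3;0 0 0 2.5 13 3 3;0 0 0 2.8 15 4 3"

```text
time: 25.35
tool_pos: [615.8, -308.4, 109.5]
tcp_rot: [180.0, 0.0, -1.2]
ft_force: [-0.3, 1.0, -0.9]
finger_gap: 34.2
```

Call:
apply_moves --targets "0 0 0 0.1 0.3 0.6 3;0 0 0 0.2 0.6 1.6 3;0 0 0 0.2 0.7 2.8 3;0 0 0 0.2 0.7 3.6 3;0 0 0 0.2 0.7 3.9 3"

```text
time: 25.85
tool_pos: [617.3, -311.3, 69.9]
tcp_rot: [-179.9, 0.1, -1.1]
ft_force: [-0.2, 1.0, -1.8]
finger_gap: 34.4
```

Call:
apply_moves --targets "0 0 0 0 0 0 3;0 0 0 0 0 0 3;0 0 0 0 0 0 3;0 0 0 0 0 0 3;0 0 0 0 0 0 3"

```text
time: 26.35
tool_pos: [618.1, -312.9, 72.0]
tcp_rot: [180.0, -0.0, -1.1]
ft_force: [0.5, -0.3, -1.9]
finger_gap: 34.2
```

Run:
```python
from h import *
s=sense();print(s['tool_pos'],s['tcp_rot'],s['ft_force'],s['finger_gap'],s['time'])
R=Ro.from_euler('xyz',s['tcp_rot'],degrees=True)
for c in ('scene','top'):
    S,im=snap(c,c+'11.png')
    for q,z in (('slider_front',109),('slider_center',109),('slider_back',109),('drawer_handle',45),('bottle',0),('focus_tube',0),('tin_carrier',0),('slide0',0)): print(c,q,[(np.round(r['at']),round(r['confidence'],2),onz(S,r['at'],z).round()[:2]) for r in place_of(c,q)[:1]])
    for v in ((0,72,-38),(0,-23,-38),(0,-118,-38)): w=s['tool_pos']+R.apply(v); print(w.round(),proj(S,w).round())
b=cv2.imread('pics/scene11.png')[180:400,120:420]; t=cv2.imread('pics/top11.png')[150:350,220:540]
cv2.imwrite('pics/c11.png',np.hstack([cv2.resize(b,(400,300)),cv2.resize(t,(400,300))]))
```

```text
[ 618.09831362 -312.92573499   72.02550909] [ 1.79980420e+02 -3.46434220e-02 -1.14738503e+00] [ 0.48855886 -0.33757271 -1.92614509] 34.21687640292178 26.35
scene slider_front [(array([297., 180.]), 0.71, array([ 609., -384.]))]
scene slider_center [(array([279., 227.]), 0.62, array([ 619., -290.]))]
scene slider_back [(array([262., 268.]), 0.59, array([ 623., -196.]))]
scene drawer_handle [(array([246., 307.]), 0.75, array([566., -60.]))]
scene bottle [(array([335., 307.]), 0.75, array([ 751., -194.]))]
scene focus_tube [(array([355., 265.]), 0.7, array([ 743., -288.]))]
scene tin_carrier [(array([264., 200.]), 0.67, array([ 420., -269.]))]
scene slide0 [(array([321., 359.]), 0.7, array([785., -86.]))]
[ 617. -385.  110.] [299. 182.]
[ 619. -290.  110.] [279. 227.]
[ 620. -195.  110.] [260. 268.]
top slider_front [(array([230., 505.]), 0.85, array([ 619., -390.]))]
top slider_center [(array([228., 459.]), 0.72, array([ 622., -293.]))]
top slider_back [(array([227., 413.]), 0.67, array([ 624., -197.]))]
top drawer_handle [(array([255., 345.]), 0.62, array([574., -57.]))]
top bottle [(array([179., 408.]), 0.92, array([ 753., -204.]))]
top focus_tube [(array([186., 448.]), 0.68, array([ 737., -294.]))]
top tin_carrier [(array([254., 190.]), 0.6, array([579., 290.]))]
top slide0 [(array([166., 225.]), 0.76, array([783., 218.]))]
[ 617. -385.  110.] [231. 502.]
[ 619. -290.  110.] [230. 458.]
[ 620. -195.  110.] [229. 412.]
```

View pics/c11.png

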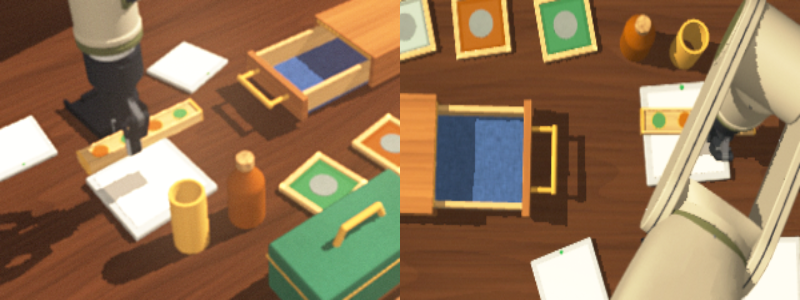

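The slider is level and still, pictures up, with its middle at about (619, -290, 110) over the panel. The drawer is open and the bottle, tube and slides are where they were. Handing in.

```bash
python3 -c "
from h import *
s=sense();print(s['finger_gap'],abs(s['qd']).max());print(hand_in())"
```

```text
34.49191943298545 0.1139390559474134
the job is handed in; nothing more can be done
None
```

The job is handed in: the drawer is open to its stop, and the gripper holds the slider level and still, pictures up, over the largest light panel. The hand-in gives no verdict.

**What I did:** I hooked the brass handle from behind and pulled until the force rose to about 15 N at the stop. I then gripped the slider just ahead of its middle, tilted it 20° front end up and drew it out along its own axis. The force reported at the end of each of those moves was about 1 N or less, so it did not press against the chest's top.

**Last checks:**
- **Position:** the slider's middle is at about (619, -290, 110), against a measured panel centre of (618, -288.5). The panel face is at z = 14, so it hangs about 95 mm above it. The two cameras' panel centres differ by about 5 mm, so the centring is good to a few millimetres.
- **Attitude and grip:** the tilt is under 0.1°, the joints are essentially still (0.1°/s or less), and the grip is steady at a 34 mm gap.
- **Surroundings:** the drawer is still open. The bottle and tube are within about a centimetre of where they were, and the slides look undisturbed in the last picture. The tin carrier was found again by only one camera, about 15 mm from its first reading; nothing went near it.

**What failed or disagreed:**
- The first pinch and the first hook both passed over the handle without moving the drawer. The fingertips turned out to sit about 29 mm above the reported TCP, not at it. I found this from the scene camera and confirmed it when the tips touched the drawer floor, then corrected for it.
- The gripper read 34 mm on the 36 mm wide slider.

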